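# Hold a swatch holder in the corner of the gluing board

## Task

Pick up the white plastic swatch holder with the upright rib and set it flat on the gluing board, its square end right up against the stop block and its little tab pointing away from the stop. Then, with one slanting push, hold it firmly down on the board and firmly against the fence at the same time, square to the fence, while its adhesive takes: the program finishes while still holding and pushing, nothing is let go. Leave the other things on the table and board where they are.

Things in the scene. Friction and masses are not known exactly. Their poses are not given: they have to be found in the camera images.
- holder_centre (a point): The loose workpiece, a white plastic swatch holder, about 0.11 to 0.22 kg: base 56 (x) by 80 (y) by 20 mm high, with a sturdy upright rib 16 mm thick (x), 60 mm long (y), 36 mm high along its middle; 56 mm high in all. Its +y end is square and plain, its -y end has the tab. Starts upright on the table. This point: middle of the base in plan, 28 mm above the underside; x across the rib, z up.
- holder_tab (a point): Outer end of the holder's small flat tab (sticks out 18 mm from the base's -y end, 24 mm wide, 6 mm thick, level with the underside): 58 mm from the holder's middle in -y, 3 mm above its underside; axes as holder_centre.
- board: The gluing board, a grey laminate plate fixed to the table, 150 mm (x) by 220 mm (y) by 10 mm thick; origin in the middle of its underside, on the table (its top is 10 mm above the origin). Its top is grippy: friction under a pressed-down holder takes up part of a sideways push (about 0.5 to 1 times the downward force). The fence runs along its +x edge; its y axis runs along the fence.
- fence: The fence, an aluminium bar fixed on the board along its +x edge, 20 mm wide (x), 220 mm long (y), 14 mm high above the board; origin in the middle of its underside, on the board's top. Same axes as the board. The holder's long side goes against its -x face.
- fence_face (a point): The middle of the fence's inner (-x) face, half-way up (7 mm above the board's top). Same axes as the board: +x points into the fence.
- stop: The stop block, a dark steel block fixed on the board against the fence's inner face, 40 mm (x) by 25 mm (y) by 22 mm high; origin in the middle of its underside, on the board's top. Same axes as the board. Its place along the fence differs from time to time.
- stop_face (a point): The middle of the stop block's working face, which looks to the board's -y, 12.5 mm from the block's middle and 11 mm above the board's top. +y points into the stop; the holder's square end goes against this face.
- tab_a_mid (a point): Bystander: a loose flat white T-shaped swatch tab, 34 by 57 by 5 mm, lying on the board's free part away from the fence. Leave alone.
- tab_b_mid (a point): Bystander: a like swatch tab, loose on the table. Leave alone.
- post_stand: Bystander: a round white plastic stand, 54 mm foot, 18 mm post, 48 mm high, loose on the table. Origin under its middle. Leave alone.
- bowl: Bystander: a white plastic mixing bowl, 144 mm wide, 62 mm high, loose. Origin under its middle. Leave alone.
- brush: Bystander: a grey tint brush about 200 mm long, lying on the table. Leave alone.
- phone: Bystander: a phone with a black screen and white rim, 74 by 150 by 9 mm, lying on the table. Leave alone.
- comb: Bystander: a grey tail comb about 225 mm long, lying on the table. Leave alone.
Not all that is in view belongs to the job. What is shaped like the part that bears holder_centre but pink is not meant.

How it is judged:
By the outcome, as a careful person would: the job done as asked, in the order asked, and still so for the second after the job is handed in, while the arm keeps its last pose, push and grip.
It also fails if it takes over 48 s, if anything falls off the work surface, if the arm or the gripper's body presses on something with over 40 N, if the wrist force passes 120 N, or if a joint passes its speed limit or range.

## Robot

A 7-joint arm with a two-finger parallel gripper is mounted at the origin on the work surface. World frame = base frame: x ahead of the robot, y to its left, z up, the work surface at z = 0. Lengths are in mm, angles in rad, forces in N, time in s.
With the tool pointing down it reaches from about 400 to 850 mm from the base axis. Payload 10.4 kg.
Tool frame: the origin (TCP) lies at the centre of the arm's flange, where the gripper is bolted on; the fingertips stand 182 mm ahead of it and the grasp point (between the pads) lies 164 mm ahead of it (env.nose_length is the distance from the TCP to the fingertips, in mm); z points along the fingers, y is the line along which they close (so a half turn about z gives the same grasp; the last joint's range is limited). The gripper opens to 87 mm and grips with 3 to 60 N. Pads are 19 mm wide; open, the fingers measure 117 mm over their backs; the gripper's body (75 mm by 190 mm) begins 51 mm behind the grasp point.
Start: joints at [-1.127, 0.332, -0.065, 1.46, 0.022, 1.35, -0.088], TCP at [281.257, 558.146, 404.776] pointing down, gripper open.
Joint ranges: [-2.6, 2.6], [-0.5, 2.12], [-1.47, 1.34], [0.16, 2.42], [-1.27, 4.41], [0.06, 2.06], [-2.6, 2.6]. Speed limits (rad/s): [2.22, 2.22, 2.79, 2.79, 3.14, 3.14, 3.14].

## Interface

Orientations are given as a unit quaternion [x, y, z, w].
In Python, from workcell import env gives the robot as it stands.
- The arm moves only by the tool move_arm, never from a script. Its argument "commands" is a list of rows, each a list of 3 entries, a list of its own where there are three numbers: the turn, a rotation vector about the tool's x, y, z in degrees, then the shift along the tool's x, y, z in cm, then the opening, from 0 (shut) to 1 (fully open). In form: [[[wx, wy, wz], [x, y, z], fingers], ...]. A call has 1 to 10 rows; each row shifts and turns the commanded pose from where the row before left it, along the tool's axes as they then stand; what a row does not reach is not made up. A row lasts 1/12 s, in which the tool goes at most 41.7 mm and 7.16 degrees, less where a joint would pass 70% of its speed; a pose out of reach is approached as far as the arm can. A call with a gripper value outside its range is refused whole. The fingers move at their own pace and stop on an object; "newtons" is the grip in N (left out, the last holds). Time passes only in rows, so rows that do not move let the fingers close. It gives the time, the measured TCP pose, the force, the opening and the grip force at its end, in the units of the state.
- env.read_state(): the state, without advancing time (a new reading comes with each control period).
- env.camera(name): name is "side" or "top"; returns the picture (400x640x3 uint8, red, green, blue); there is no depth.
- env.get_calibration(name): a dict with "fov_y" (degrees; the focal length in pixels is half the picture's height over the tangent of half this angle, whatever the lens; pixels are square), "cx", "cy" (the principal point, pixels), "k1" (the pictures are not rectified: a ray, as slopes to the right and down, at radius r is drawn at 1 + k1 r^2 times it, then the intrinsics apply), "xyz" and "attitude" of the camera in the world. Camera axes: x right, y up, looking along -z (the intrinsics and any distortion apply to the point x, -y, -z); pixel columns grow to the right and rows downward; lengths in mm; the calibration is good to about 2 mm. A picture is of the moment at which its call begins. get_calibration takes no time and is no camera call.
- env.sign_off(): hands the job in; it is judged then, once.
The state is a dict: "time": time; "joints": joint angles; "qvel": joint speeds; "effort": joint torques, N m; "tool_pos": TCP position; "eef_rot": TCP orientation; "force": force on the tool from outside, world axes, zero at the start; "ft_torque": the same for the moment, N m; "grip_width": finger opening in mm; "finger_force": force on a finger pad.
Only numpy, scipy, OpenCV 4.12 (cv2) and the standard library are available. Lean on these libraries where they do the work, as an engineer would, in place of code of your own. Each camera call takes 0.05 s, during which the arm holds its last target. There are 200 camera calls.

## Working session

There is one attempt and no reset: what is moved stays moved. The work goes in short steps, Python scripts to look and compute and a tool call to move; the robot and the scene stay as the last step left them, time stands still between calls to the robot, and variables do not carry over. Pictures are saved under pics/ and viewed, at most 10 in all, crops included, and the job is handed in when it is done.

Besides the shell and the picture viewer there is one more tool, called after "Request:" as name([rows], argument=value, ...), one row to a line, values as JSON. move_arm: Moves the arm, as the interface text tells. Its arguments: {"type":"object","properties":{"commands":{"type":"array","items":{"type":"array"}},"newtons":{"type":"number"}},"required":["commands"]}

```bash
ls; mkdir -p pics; python3 - <<'E'
from workcell import env
import cv2
for n in("side","top"):
    cv2.imwrite(f"pics/{n}0.png",env.camera(n)[:,:,::-1]); print(n,env.get_calibration(n))
print(env.read_state(),env.nose_length)
E
```

```text
pics
side {'fov_y': 51.45624457716925, 'cx': 320.40495469207076, 'cy': 203.56233771693738, 'k1': 0.03481991495872456, 'xyz': array([ 372.1340617 , -787.03395961,  981.30587827]), 'attitude': array([ 0.35910877, -0.04868152, -0.12773981,  0.92322995])}
top {'fov_y': 54.854234046694934, 'cx': 323.8489406689508, 'cy': 194.61162255284813, 'k1': -0.08170085543440012, 'xyz': array([ 489.84303593,    1.70793401, 1173.18557578]), 'attitude': array([ 0.02788723, -0.02296373, -0.70370307,  0.7095752 ])}
{'time': 0.1, 'joints': array([-1.12659409,  0.33279203, -0.06470523,  1.46083359,  0.02160456,
        1.34991223, -0.08847562]), 'qvel': array([-2.74760207e-03, -1.68872183e-03, -8.88583060e-05, -3.43054100e-03,
       -5.37560733e-04, -1.03527071e-03,  6.12256389e-04]), 'effort': array([ 1.03181272e-03, -6.24543571e+01,  2.44132604e-02, -3.90714169e+01,
       -6.14460767e-02,  3.67500563e-02,  4.84503232e-05]), 'tool_pos': array([281.21166747, 558.03569101, 404.0551068 ]), 'eef_rot': array([ 2.31263852e-01,  9.72890868e-01, -6.14017142e-04, -1.15511007e-04]), 'force': array([ 1.82102677,  0.29305948, -0.45911811]), 'ft_torque': array([-0.04054449, -0.00057584,  0.00562011]), 'finger_force': 0.0, 'grip_width': 86.70278342685936} 182.2
```

View pics/top0.png

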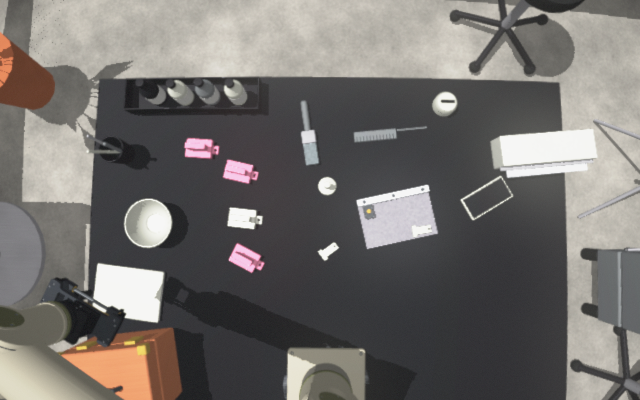

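View pics/side0.png

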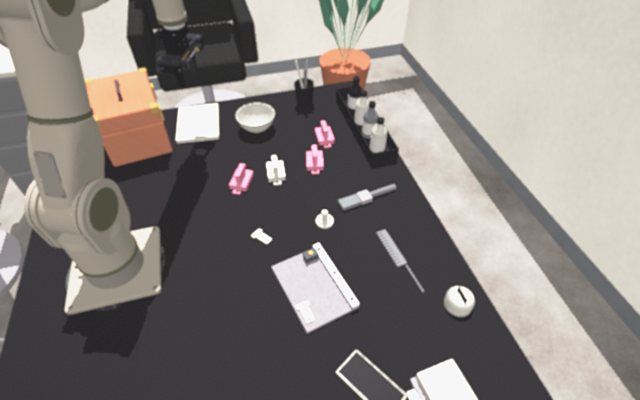

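The top view shows the white holder at about (243,218) with its tab to the right, and pink lookalikes around it. The board is at (398,217), with its fence on the upper edge and the stop at (369,212). The side view shows the holder at (276,170) and the board at (315,287). Next I'll look at enlarged crops.

```bash
cat > h.py <<'E'
import numpy as np, cv2
from workcell import env
from scipy.spatial.transform import Rotation as R
def cal(n):
    c=env.get_calibration(n); f=200/np.tan(np.radians(c['fov_y']/2)); return c,f
def ray(n,uv):
    c,f=cal(n); K=np.array([[f,0,c['cx']],[0,f,c['cy']],[0,0,1]])
    # drawn = s*(1+k1 r^2)
    p=cv2.undistortPoints(np.array(uv,float).reshape(-1,1,2),K,np.array([c['k1'],0,0,0])).reshape(-1,2)
    d=np.c_[p[:,0],-p[:,1],-np.ones(len(p))]
    return np.array(c['xyz']),R.from_quat(c['attitude']).apply(d)
def plane(n,uv,z):
    o,d=ray(n,uv); return o+d*((z-o[2])/d[:,2])[:,None]
def proj(n,P):
    c,f=cal(n); q=R.from_quat(c['attitude']).inv().apply(np.atleast_2d(P)-c['xyz'])
    s=np.c_[q[:,0],-q[:,1]]/-q[:,2:]; s*=1+c['k1']*(s**2).sum(1)[:,None]
    return s*f+[c['cx'],c['cy']]
def tri(a,b):
    o1,d1=ray("top",a);o2,d2=ray("side",b);out=[]
    for x,y in zip(d1,d2):
        t=np.linalg.lstsq(np.c_[x,-y],o2-o1,rcond=None)[0]
        p,q=o1+t[0]*x,o2+t[1]*y; out.append(np.r_[(p+q)/2,np.linalg.norm(p-q)])
    return np.array(out)
E
python3 - <<'E'
import cv2,numpy as np
from h import *
t=cv2.imread("pics/top0.png");s=cv2.imread("pics/side0.png")
def cr(i,x,y,w,h,k): return cv2.resize(i[y:y+h,x:x+w],(w*k,h*k),interpolation=cv2.INTER_NEAREST)
# top: holder (220..270,200..240), board (350..450,178..258)
a=cr(t,220,200,50,40,6);b=cr(t,350,180,90,75,6)
c=cr(s,260,150,35,40,6);d=cr(s,265,235,100,100,5)
im=np.zeros((600,800,3),np.uint8)
def put(p,y,x): im[y:y+p.shape[0],x:x+p.shape[1]]=p[:im.shape[0]-y,:im.shape[1]-x]
print(a.shape,b.shape,c.shape,d.shape)
put(a[:,:],0,0)
put(c,250,0); 
put(cr(t,350,180,90,75,5),0,310); put(cr(s,265,235,100,100,4)[:225*1],0,310) if 0 else None
cv2.imwrite("pics/z1.png",np.vstack([im[:380], np.zeros((0,800,3),np.uint8)])); cv2.imwrite("pics/z2.png",np.hstack([d,c[:,:],]) if 0 else np.hstack([d,np.vstack([c,np.zeros((260,210,3),np.uint8)])]))
E
```

```text
(240, 300, 3) (450, 540, 3) (240, 210, 3) (500, 500, 3)
```

View pics/z1.png

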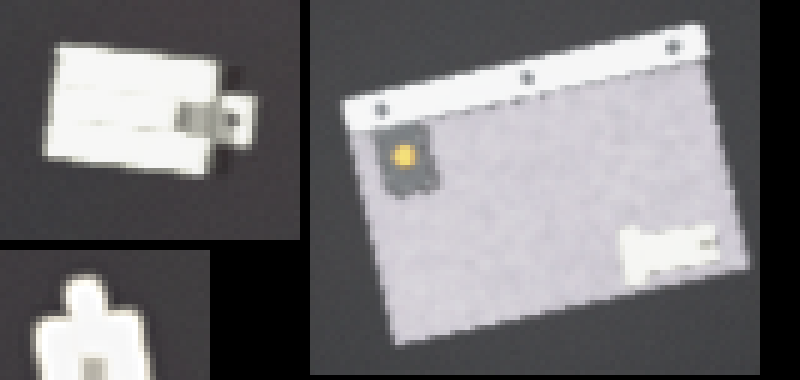

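View pics/z2.png

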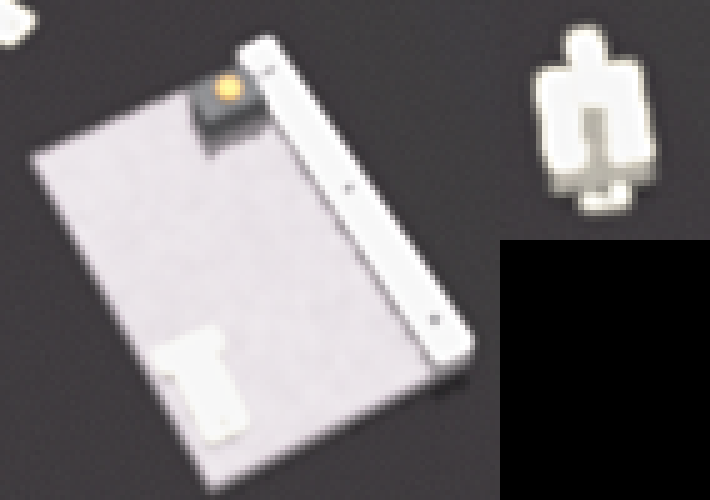

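The crops show clear corners. In the top crop, the base is at (56,43), (219,60), (205,177), (45,157). The fence top and board are at (345,98), (703,22), (750,268), (395,345). The stop is at (375–438,125–195). The side crop shows the same corners.

```bash
python3 - <<'E'
from h import *
np.set_printoptions(suppress=True,precision=1)
A=lambda l,k,x,y,ox=0,oy=0:[((u-ox)/k-.5+x,(v-oy)/k-.5+y) for u,v in l]
# holder: base top corners; side: base top far L, far R, near R, near L
ht=A([(55,43),(219,60),(205,177),(45,157)],6,220,200)
P=plane("top",ht,20);print(P);print("size",[np.linalg.norm(P[i]-P[(i+1)%4]) for i in range(4)],"mid",P.mean(0))
# side base top corners: crop at x500: (536,70)(642,65)(655,163)(550,175) far-left is? near camera end = tab end
hs=A([(536,70),(642,62),(656,160),(548,175)],6,260,150,500)
Q=plane("side",hs,20);print(Q,"mid",Q.mean(0))
o=lambda p:np.degrees(np.arctan2(p[1],p[0]))
print("yaw of -y dir",o(P[1]-P[0]),o(P[2]-P[3]),o(Q[3]-Q[0]),o(Q[2]-Q[1]))
tabt=A([(257,95),(250,150)],6,220,200);print("tab end",plane("top",tabt,6))
# rib top back (square) end in side: crop (567,30)-(607,30)
# board
bt=A([(345,98),(703,22),(711,55),(750,268),(395,345)],5,350,180,310)
F=plane("top",bt[:3],24);B=plane("top",bt[3:],10);print("fence L,R",F,"board R,L",B, o(F[0]-F[1]),o(B[1]-B[0]))
bs=A([(238,50),(272,38),(473,345),(437,365),(212,490),(32,155)],5,265,235)
FS=plane("side",bs[:4],24);BS=plane("side",bs[4:],10);print("side fence",FS,"board",BS,o(FS[1]-FS[2]),o(BS[1]-BS[0]))
print("tri fence topL, topR; board BR, BL");
print(tri([bt[0],bt[1],bt[3],bt[4]],[bs[0],bs[2],bs[4],bs[5]]))
print("tri base corners");print(tri(ht,[hs[1],hs[2],hs[3],hs[0]]))
st=A([(375,127),(432,122),(440,187),(386,195)],5,350,180,310);print("stop",plane("top",st,32))
print("stop dot tri",tri(A([(404,155)],5,350,180,310),A([(229,87)],5,265,235)))
E
```

```text
[[534.2 296.6  20. ]
 [526.4 213.5  20. ]
 [468.  219.4  20. ]
 [477.  300.3  20. ]]
size [np.float64(83.5096229097889), np.float64(58.76272101291779), np.float64(81.44446653194223), np.float64(57.287644536221194)] mid [501.4 257.5  20. ]
[[479.9 304.7  20. ]
 [540.2 294.9  20. ]
 [530.3 212.6  20. ]
 [470.2 217.1  20. ]] mid [505.2 257.3  20. ]
yaw of -y dir -95.31439613167713 -96.36701776290981 -96.33697031687471 -96.88111122148729
tab end [[509.4 196.4   6. ]
 [481.6 199.4   6. ]]
fence L,R [[ 560.   -87.6   24. ]
 [ 607.5 -303.3   24. ]
 [ 587.6 -307.9   24. ]] board R,L [[ 459.8 -334.4   10. ]
 [ 412.5 -119.2   10. ]] 102.41670901842541 102.39012760383157
side fence [[ 541.9  -89.1   24. ]
 [ 563.   -86.1   24. ]
 [ 609.3 -302.9   24. ]
 [ 588.  -308.6   24. ]] board [[ 462.7 -335.7   10. ]
 [ 415.1 -117.9   10. ]] 102.05638769945007 102.33143810839067
tri fence topL, topR; board BR, BL
[[ 551.5  -86.6   19.5   17.6]
 [ 608.2 -303.3   24.9    1.7]
 [ 461.2 -334.9    8.8    3.1]
 [ 413.8 -119.2   12.1    2.3]]
tri base corners
[[537.3 296.4  19.1   6.3]
 [528.4 213.2  19.7   4. ]
 [469.2 219.6  17.9   2.5]
 [478.2 298.7  25.5   2.3]]
stop [[ 542.4 -104.8   32. ]
 [ 545.6 -138.6   32. ]
 [ 507.2 -143.4   32. ]
 [ 502.2 -111.4   32. ]]
stop dot tri [[ 527.  -121.7   36.8    2.4]]
```

Request:
move_arm([
  [[0,0,6.94],[0,0,0],1],
  [[0,0,6.94],[0,0,0],1],
  [[0,0,6.94],[0,0,0],1],
  [[0,0,6.94],[0,0,0],1],
  [[0,0,6.94],[0,0,0],1],
  [[0,0,6.94],[0,0,0],1],
  [[0,0,6.94],[0,0,0],1],
  [[0,0,6.94],[0,0,0],1],
  [[0,0,6.94],[0,0,0],1],
  [[0,0,6.94],[0,0,0],1],
])

```text
time: 0.93
tool_pos: [281.2, 558.1, 404.3]
eef_rot: [0.746, 0.666, -0.0, 0.0]
force: [-0.5, 0.1, 0.8]
grip_width: 86.8
finger_force: 0.0
```

```bash
cat >> h.py <<'E'
def delta(x,y,z,yawy):
    "cm shift in tool axes to world TCP x,y,z (None keeps) and world yaw of tool y"
    s=env.read_state(); r=R.from_quat(s['eef_rot']); p=np.array(s['tool_pos'])
    g=np.array([p[0] if x is None else x,p[1] if y is None else y,p[2] if z is None else z])
    ty=r.apply([0,1,0]);tz=r.apply([0,0,1])
    print("t",round(s['time'],2),"pos",p.round(1),"yawy",np.degrees(np.arctan2(ty[1],ty[0])).round(2),"tz",tz.round(4),"F",np.round(s['force'],1),"grip",round(s['grip_width'],1),round(s['finger_force'],1))
    print("tool shift cm",(r.inv().apply(g-p)/10).round(2),"turn z",(-(yawy-np.degrees(np.arctan2(ty[1],ty[0])))).round(2),"q",np.round(s['joints'],2))
E
python3 -c "
from h import *
delta(503,257.5,None,-6.2)"
```

```text
t 0.93 pos [281.2 558.1 404.3] yawy -6.49 tz [-4.e-04 -7.e-04 -1.e+00] F [-0.5  0.1  0.8] grip 86.8 0.0
tool shift cm [-2.736e+01  2.543e+01  1.000e-02] turn z -0.29 q [-1.25  0.33  0.1   1.47 -0.03  1.35 -1.27]
```

Request:
move_arm([
  [[0,0,-0.29],[-1.82,1.7,0],1],
  [[0,0,0],[-1.82,1.7,0],1],
  [[0,0,0],[-1.82,1.7,0],1],
  [[0,0,0],[-1.82,1.7,0],1],
  [[0,0,0],[-1.82,1.7,0],1],
  [[0,0,0],[-1.82,1.7,0],1],
  [[0,0,0],[-1.82,1.7,0],1],
  [[0,0,0],[-1.82,1.7,0],1],
  [[0,0,0],[-1.82,1.7,0],1],
  [[0,0,0],[-1.82,1.7,0],1],
])

```text
time: 1.77
tool_pos: [432.2, 358.5, 404.4]
eef_rot: [0.742, 0.67, -0.0, -0.0]
force: [0.1, 0.4, -0.7]
grip_width: 86.9
finger_force: 0.0
```

Request:
move_arm([
  [[0,0,0],[-1.82,1.7,0],1],
  [[0,0,0],[-1.82,1.7,1],1],
  [[0,0,0],[-1.82,1.7,2],1],
  [[0,0,0],[-1.82,1.7,3],1],
  [[0,0,0],[-1.82,1.7,3],1],
  [[0,0,0],[0,0,2],1],
  [[0,0,0],[0,0,1],1],
  [[0,0,0],[0,0,0],1],
])

```text
time: 2.43
tool_pos: [506.0, 260.5, 282.4]
eef_rot: [0.742, 0.67, -0.002, -0.0]
force: [0.8, 1.1, 0.1]
grip_width: 87.1
finger_force: 0.0
```

```bash
python3 -c "
from h import *
delta(503,257.5,226,-6.2)
t=env.camera('top')[:,:,::-1];s=env.camera('side')[:,:,::-1]
k=lambda i,x,y:cv2.resize(i[y:y+65,x:x+65],(390,390),interpolation=cv2.INTER_CUBIC)
cv2.imwrite('pics/n1.png',np.hstack([k(t,210,185),k(s,245,130)]))"
```

```text
t 2.43 pos [506.  260.5 282.4] yawy -5.84 tz [-0.0037 -0.0021 -1.    ] F [0.8 1.1 0.1] grip 87.1 0.0
tool shift cm [-0.32 -0.25  5.64] turn z 0.36 q [-0.81  0.32  0.3   1.77 -0.11  1.08 -0.57]
```

View pics/n1.png

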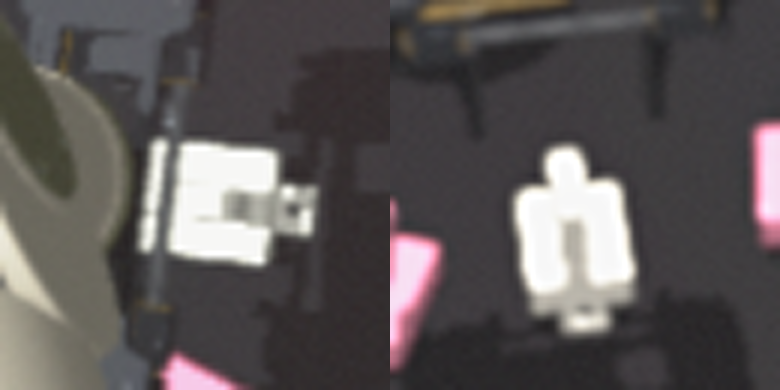

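The fingers straddle the rib line, and the pink pieces are nearby. I'll narrow the opening to about 43 mm before going down.

Request:
move_arm([
  [[0,0,0.36],[-0.32,-0.25,0],0.5],
  [[0,0,0],[0,0,0],0.5],
  [[0,0,0],[0,0,0],0.5],
  [[0,0,0],[0,0,1.5],0.5],
  [[0,0,0],[0,0,1.5],0.5],
  [[0,0,0],[0,0,1],0.5],
  [[0,0,0],[0,0,0.5],0.5],
  [[0,0,0],[0,0,0],0.5],
  [[0,0,0],[0,0,0],0.5],
])

```text
time: 3.28
tool_pos: [504.3, 257.7, 240.1]
eef_rot: [0.744, 0.668, 0.0, 0.0]
force: [-0.5, -0.1, 1.0]
grip_width: 44.7
finger_force: 0.0
```

```bash
python3 -c "
from h import *
delta(503,257.5,205,-6.2)"
```

```text
t 3.28 pos [504.3 257.7 240.1] yawy -6.21 tz [ 2.e-04  2.e-04 -1.e+00] F [-0.5 -0.1  1. ] grip 44.7 0.0
tool shift cm [-0.04 -0.13  3.51] turn z -0.01 q [-0.8   0.36  0.3   1.81 -0.12  0.99 -0.56]
```

Request:
move_arm([
  [[0,0,0],[0,0,1],0.5],
  [[0,0,0],[0,0,1],0.5],
  [[0,0,0],[0,0,0.8],0.5],
  [[0,0,0],[0,0,0.7],0.5],
  [[0,0,0],[0,0,0],0.5],
  [[0,0,0],[0,0,0],0.5],
  [[0,0,0],[0,0,0],0.5],
], newtons=20)

```text
time: 3.87
tool_pos: [504.2, 257.5, 204.6]
eef_rot: [0.744, 0.668, -0.0, -0.0]
force: [-0.2, -0.8, -0.3]
grip_width: 43.7
finger_force: 0.0
```

Request:
move_arm([
  [[0,0,0],[0,0,0],0.3],
  [[0,0,0],[0,0,0],0.2],
  [[0,0,0],[0,0,0],0.1],
  [[0,0,0],[0,0,0],0],
  [[0,0,0],[0,0,0],0],
  [[0,0,0],[0,0,0],0],
  [[0,0,0],[0,0,0],0],
], newtons=20)

```text
time: 4.45
tool_pos: [504.0, 257.7, 204.9]
eef_rot: [0.744, 0.668, -0.0, -0.0]
force: [-1.4, 0.2, 1.9]
grip_width: 16.0
finger_force: 20.0
```

```bash
python3 -c "
from h import *
delta(503,257.5,205,-6.2)"
```

```text
t 4.45 pos [504.  257.7 204.9] yawy -6.21 tz [-3.e-04  2.e-04 -1.e+00] F [-1.4  0.2  1.9] grip 16.0 20.0
tool shift cm [-0.03 -0.1  -0.01] turn z -0.01 q [-0.79  0.41  0.29  1.84 -0.14  0.92 -0.55]
```

Request:
move_arm([
  [[0,0,0],[0,0,0],0],
  [[0,0,0],[0,0,0],0],
  [[0,0,0],[0,0,-1],0],
  [[0,0,0],[0,0,-1.5],0],
  [[0,0,0],[0,0,-2.5],0],
  [[0,0,0],[0,0,-2.5],0],
  [[0,0,0],[0,0,-2],0],
  [[0,0,0],[0,0,-0.5],0],
  [[0,0,0],[0,0,0],0],
  [[0,0,0],[0,0,0],0],
], newtons=60)

```text
time: 5.28
tool_pos: [503.9, 257.4, 304.0]
eef_rot: [0.744, 0.668, -0.0, -0.0]
force: [0.7, 0.5, -2.5]
grip_width: 15.8
finger_force: 60.0
```

Request:
move_arm([
  [[0,0,-6.5],[0,0,0],0],
  [[0,0,-6],[0,0,0],0],
  [[0,0,-6],[0,0,0],0],
  [[0,0,0],[0,0,0],0],
  [[0,0,0],[0,0,0],0],
])

```text
time: 5.7
tool_pos: [503.9, 257.3, 303.3]
eef_rot: [0.629, 0.778, -0.001, -0.0]
force: [0.5, 1.5, -2.1]
grip_width: 15.9
finger_force: 60.0
```

```bash
python3 -c "
from h import *
bx=np.array([.9772,.2122]);by=np.array([-.2122,.9772])
g=(482.2-6)*bx+(-283-8)*by;print(g)
delta(*g,None,12.25)"
```

```text
[ 527.09284 -183.31556]
t 5.7 pos [503.9 257.3 303.3] yawy 12.09 tz [-0.0019 -0.0013 -1.    ] F [ 0.5  1.5 -2.1] grip 15.9 60.0
tool shift cm [-43.57  -6.96   0.05] turn z -0.16 q [-0.78  0.28  0.26  1.76 -0.08  1.11 -0.28]
```

Request:
move_arm([
  [[0,0,-0.16],[-1.2,-0.2,0],0],
  [[0,0,0],[-2.42,-0.39,0],0],
  [[0,0,0],[-2.42,-0.39,0],0],
  [[0,0,0],[-2.42,-0.39,0],0],
  [[0,0,0],[-2.42,-0.39,0],0],
  [[0,0,0],[-2.42,-0.39,0],0],
  [[0,0,0],[-2.42,-0.39,0],0],
  [[0,0,0],[-2.42,-0.39,0],0],
  [[0,0,0],[-2.42,-0.39,0],0],
  [[0,0,0],[-2.42,-0.39,0],0],
])

```text
time: 6.53
tool_pos: [516.9, 23.0, 304.5]
eef_rot: [0.628, 0.779, -0.0, -0.0]
force: [0.8, 0.1, -2.8]
grip_width: 15.5
finger_force: 60.0
```

Request:
move_arm([
  [[0,0,0],[-2.42,-0.39,0],0],
  [[0,0,0],[-2.42,-0.39,0],0],
  [[0,0,0],[-2.42,-0.39,0],0],
  [[0,0,0],[-2.42,-0.39,0],0],
  [[0,0,0],[-2.42,-0.39,0],0],
  [[0,0,0],[-2.42,-0.39,0],0],
  [[0,0,0],[-2.42,-0.39,0],0],
  [[0,0,0],[-2.42,-0.39,0],0],
  [[0,0,0],[-1.24,-0.2,0],0],
  [[0,0,0],[0,0,0],0],
])

```text
time: 7.37
tool_pos: [528.1, -187.4, 304.6]
eef_rot: [0.629, 0.777, -0.001, 0.0]
force: [0.6, 0.4, -2.0]
grip_width: 15.6
finger_force: 60.0
```

```bash
python3 -c "
from h import *
delta(527.1,-183.3,250,12.25)"
```

```text
t 7.37 pos [ 528.1 -187.4  304.6] yawy 12.0 tz [-4.0e-04 -1.8e-03 -1.0e+00] F [ 0.6  0.4 -2. ] grip 15.6 60.0
tool shift cm [ 0.43 -0.    5.45] turn z -0.25 q [-0.21  0.29  0.55  1.79 -0.17  1.11  0.61]
```

Request:
move_arm([
  [[0,0,-0.2],[0.2,0,1],0],
  [[0,0,0],[0,0,2],0],
  [[0,0,0],[0,0,2],0],
  [[0,0,0],[0,0,0.7],0],
  [[0,0,0],[0,0,0],0],
  [[0,0,0],[0,0,0],0],
  [[0,0,0],[0,0,0],0],
])

```text
time: 7.95
tool_pos: [529.3, -181.0, 248.6]
eef_rot: [0.625, 0.781, 0.0, 0.001]
force: [0.4, -1.2, -1.4]
grip_width: 16.0
finger_force: 60.0
```

```bash
python3 -c "
from h import *
delta(527.1,-183.3,225,12.25)
t=env.camera('top')[:,:,::-1];s=env.camera('side')[:,:,::-1]
k=lambda i,x,y:cv2.resize(i[y:y+78,x:x+78],(390,390),interpolation=cv2.INTER_CUBIC)
cv2.imwrite('pics/n2.png',np.hstack([k(t,350,175),k(s,275,230)]))"
```

```text
t 7.95 pos [ 529.3 -181.   248.6] yawy 12.65 tz [ 0.0013 -0.     -1.    ] F [ 0.4 -1.2 -1.4] grip 16.0 60.0
tool shift cm [-0.17 -0.27  2.36] turn z 0.4 q [-0.19  0.36  0.52  1.84 -0.21  1.    0.64]
```

View pics/n2.png

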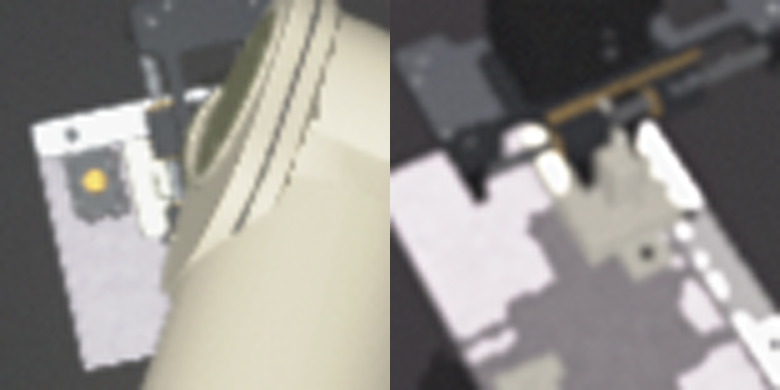

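The top crop shows the stop's right edge at about u=130, with the holder's square end at (128,140)–(150,235), just clear of the stop. I'll work out the gap.

```bash
python3 -c "
from h import *
np.set_printoptions(suppress=True,precision=1)
B=np.array([[.9772,.2122],[-.2122,.9772]])
f=lambda pts,z,k=5,x=350,y=175:(plane('top',[((u+.5)/k-.5+x,(v+.5)/k-.5+y) for u,v in pts],z)[:,:2]@B.T)
print('holder end',f([(127,140),(150,236)],63.7))
print('holder right side pts');print('stop top L',f([(62,157),(75,220)],32),'R',f([(118,150),(131,208)],32),'dot',f([(94,181)],32))
P=np.array([[482-480,0]])
# side: tab end/base corners z: base top near corners (595,262),(690,200)
g=plane('side',[((u-390+.5)/5-.5+275,(v+.5)/5-.5+230) for u,v in [(593,240),(683,190)]],63.7);print('side near corners',g[:,:2]@B.T)
"
```

```text
holder end [[ 506.1 -251. ]
 [ 449.4 -252.3]]
holder right side pts
stop top L [[ 504.9 -215.4]
 [ 466.9 -215.1]] R [[ 502.2 -248.8]
 [ 467.  -249. ]] dot [[ 487.1 -231. ]]
side near corners [[ 456.3 -326.8]
 [ 512.1 -321.9]]
```

Request:
move_arm([
  [[0,0,0.35],[0,-0.5,0],0],
  [[0,0,0],[0,0,1],0],
  [[0,0,0],[0,0,1],0],
  [[0,0,0],[0,0,0.6],0],
  [[0,0,0],[0,0,0.3],0],
  [[0,0,0],[0,0,0],0],
  [[0,0,0],[0,0,0],0],
  [[0,0,0],[0,0,0],0],
  [[0,0,0],[0,0,0],0],
])

```text
time: 8.8
tool_pos: [524.3, -182.4, 219.0]
eef_rot: [0.627, 0.779, 0.0, 0.0]
force: [-0.2, 0.4, -3.1]
grip_width: 15.5
finger_force: 60.0
```

```bash
python3 -c "
from h import *
delta(527.1,-183.3,217,12.3)"
```

```text
t 8.8 pos [ 524.3 -182.4  219. ] yawy 12.3 tz [ 6.e-04 -0.e+00 -1.e+00] F [-0.2  0.4 -3.1] grip 15.5 60.0
tool shift cm [-0.15  0.26  0.21] turn z -0.0 q [-0.18  0.39  0.51  1.87 -0.23  0.94  0.66]
```

Request:
move_arm([
  [[0,0,0],[0,0,0.2],0],
  [[0,0,0],[0.1,0,0],0],
  [[0,0,0],[0.1,0,0],0],
  [[0,0,0],[0.1,0,0],0],
  [[0,0,0],[0.1,0,0],0],
  [[0,0,0],[0.1,0,0],0],
  [[0,0,0],[0,0,0],0],
  [[0,0,0],[0,0,0],0],
])

```text
time: 9.47
tool_pos: [523.0, -177.3, 216.7]
eef_rot: [0.627, 0.779, 0.0, -0.0]
force: [0.3, 0.1, -2.7]
grip_width: 15.2
finger_force: 60.0
```

Request:
move_arm([
  [[0,0,0],[0.1,0,0],0],
  [[0,0,0],[0,0,0],0],
  [[0,0,0],[0,0,0],0],
])

```text
time: 9.72
tool_pos: [522.8, -176.4, 216.7]
eef_rot: [0.627, 0.779, 0.0, -0.0]
force: [0.1, 0.3, -1.9]
grip_width: 15.5
finger_force: 60.0
```

Request:
move_arm([
  [[0,0,0],[0.1,0,0],0],
  [[0,0,0],[0,0,0],0],
  [[0,0,0],[0,0,0],0],
])

```text
time: 9.97
tool_pos: [522.6, -175.9, 216.8]
eef_rot: [0.627, 0.779, -0.0, 0.0]
force: [1.2, -3.4, -2.4]
grip_width: 15.5
finger_force: 60.0
```

Request:
move_arm([
  [[0,0,0],[0.1,0,0],0],
  [[0,0,0],[0,0,0],0],
  [[0,0,0],[0,0,0],0],
])

```text
time: 10.22
tool_pos: [522.4, -175.6, 217.0]
eef_rot: [0.628, 0.778, -0.0, 0.001]
force: [1.4, -7.2, -2.9]
grip_width: 15.5
finger_force: 60.0
```

Request:
move_arm([
  [[0,0,0],[0,0.15,0],0],
  [[0,0,0],[0,0.15,0],0],
  [[0,0,0],[0,0.15,0],0],
  [[0,0,0],[0,0.1,0],0],
  [[0,0,0],[0,0,0.1],0],
  [[0,0,0],[0,0,0.1],0],
  [[0,0,0],[0,0,0],0],
  [[0,0,0],[0,0,0],0],
])

```text
time: 10.88
tool_pos: [527.6, -174.6, 215.0]
eef_rot: [0.628, 0.778, -0.0, 0.001]
force: [-1.3, -5.4, -0.7]
grip_width: 15.6
finger_force: 60.0
```

Request:
move_arm([
  [[0,0,0],[0,0,0.1],0],
  [[0,0,0],[0,0,0],0],
  [[0,0,0],[0,0,0],0],
])

```text
time: 11.13
tool_pos: [527.7, -174.7, 214.8]
eef_rot: [0.628, 0.778, -0.0, 0.001]
force: [-3.2, -5.7, 8.2]
grip_width: 15.6
finger_force: 60.0
```

```bash
cat >> h.py <<'E'
def bd():
    s=env.read_state();B=np.array([[.9770,.2130,0],[-.2130,.9770,0],[0,0,1]])
    print("board-frame pos",(B@s['tool_pos']).round(1),"F",(B@s['force']).round(1),"M",(B@s['ft_torque']).round(2))
E
python3 -c "
from h import *
delta(None,None,None,12.3);bd()"
```

```text
t 11.13 pos [ 527.7 -174.7  214.8] yawy 12.22 tz [ 8.0e-04 -1.3e-03 -1.0e+00] F [-3.2 -5.7  8.2] grip 15.6 60.0
tool shift cm [0. 0. 0.] turn z -0.08 q [-0.19  0.4   0.51  1.87 -0.24  0.93  0.64]
board-frame pos [ 478.3 -283.1  214.8] F [-4.3 -4.9  8.2] M [-0.97  1.18  0.07]
```

Request:
move_arm([
  [[0,0,0],[0,0.1,0],0],
  [[0,0,0],[0,0.1,0],0],
  [[0,0,0],[0,0.1,0],0],
  [[0,0,0],[0,0,0],0],
  [[0,0,0],[0,0,0],0],
])

```text
time: 11.55
tool_pos: [528.8, -174.8, 214.8]
eef_rot: [0.628, 0.778, -0.002, -0.002]
force: [-17.9, -4.6, 24.3]
grip_width: 15.6
finger_force: 60.0
```

```bash
python3 -c "
from h import *
bd()"
```

```text
board-frame pos [ 479.4 -283.4  214.8] F [-18.5  -0.7  24.3] M [-0.13  4.25  0.14]
```

Request:
move_arm([
  [[0,0,0],[0,0.1,0],0],
  [[0,0,0],[0,0.1,0],0],
  [[0,0,0],[0,0,0],0],
  [[0,0,0],[0,0,0],0],
])

```text
time: 11.88
tool_pos: [530.6, -174.5, 214.8]
eef_rot: [0.628, 0.778, -0.002, -0.002]
force: [-17.4, -4.4, 22.2]
grip_width: 15.2
finger_force: 60.0
```

```bash
python3 -c "
from h import *
bd()"
```

```text
board-frame pos [ 481.2 -283.5  214.8] F [-18.   -0.6  22.2] M [-0.24  4.08 -0.03]
```

Request:
move_arm([
  [[0,0,0],[0.1,0,-0.1],0],
  [[0,0,0],[0.1,0.1,0],0],
  [[0,0,0],[0,0,0],0],
  [[0,0,0],[0,0,0],0],
])

```text
time: 12.22
tool_pos: [531.1, -173.6, 215.0]
eef_rot: [0.629, 0.778, -0.003, -0.0]
force: [-12.0, -12.8, 8.5]
grip_width: 15.4
finger_force: 60.1
```

```bash
python3 -c "
from h import *
bd()"
```

```text
board-frame pos [ 481.9 -282.7  215. ] F [-14.4 -10.    8.5] M [-2.22  3.26  0.34]
```

Request:
move_arm([
  [[0,0,0],[0,0.1,0],0],
  [[0,0,0],[0,0.1,0],0],
  [[0,0,0],[0,0,0],0],
  [[0,0,0],[0,0,0],0],
])

```text
time: 12.55
tool_pos: [531.8, -173.7, 215.0]
eef_rot: [0.629, 0.777, -0.003, -0.002]
force: [-21.5, -13.1, 18.4]
grip_width: 15.5
finger_force: 60.1
```

```bash
python3 -c "
from h import *
bd();delta(None,None,None,12.3)"
```

```text
board-frame pos [ 482.6 -283.   215. ] F [-23.8  -8.2  18.4] M [-1.66  5.25  0.45]
t 12.55 pos [ 531.8 -173.7  215. ] yawy 12.06 tz [-0.0075 -0.0029 -1.    ] F [-21.5 -13.1  18.4] grip 15.5 60.1
tool shift cm [0. 0. 0.] turn z -0.24 q [-0.19  0.41  0.51  1.85 -0.24  0.94  0.63]
```

Request:
move_arm([
  [[-0.3,0,-0.1],[0,0,0],0],
  [[-0.3,0,0],[0,0,0],0],
  [[0,0,0],[0,0,0],0],
  [[0,0,0],[0,0,0],0],
])

```text
time: 12.88
tool_pos: [530.6, -174.2, 214.8]
eef_rot: [0.629, 0.778, -0.0, -0.0]
force: [-29.4, -12.3, 26.2]
grip_width: 15.7
finger_force: 60.1
```

```bash
python3 -c "
from h import *
bd();delta(None,None,None,12.3)"
```

```text
board-frame pos [ 481.2 -283.2  214.8] F [-31.3  -5.8  26.2] M [-1.29  7.27  0.38]
t 12.88 pos [ 530.6 -174.2  214.8] yawy 12.11 tz [-7.e-04 -1.e-04 -1.e+00] F [-29.4 -12.3  26.2] grip 15.7 60.1
tool shift cm [0. 0. 0.] turn z -0.19 q [-0.19  0.41  0.51  1.86 -0.24  0.94  0.64]
```

Request:
move_arm([
  [[-0.2,0,0],[0.05,0.1,0],0],
  [[-0.2,0,0],[0,0.1,0],0],
  [[0,0,0],[0,0,0],0],
  [[0,0,0],[0,0,0],0],
])

```text
time: 13.22
tool_pos: [530.4, -174.5, 214.8]
eef_rot: [0.629, 0.777, 0.001, -0.0]
force: [-43.9, -13.2, 40.4]
grip_width: 15.7
finger_force: 60.2
```

```bash
python3 -c "
from h import *
bd();delta(None,None,None,12.3)"
```

```text
board-frame pos [ 481.  -283.5  214.8] F [-45.7  -3.5  40.4] M [-0.86 10.58  0.42]
t 13.22 pos [ 530.4 -174.5  214.8] yawy 12.02 tz [ 6.0e-04  1.6e-03 -1.0e+00] F [-43.9 -13.2  40.4] grip 15.7 60.2
tool shift cm [0. 0. 0.] turn z -0.28 q [-0.19  0.41  0.51  1.86 -0.24  0.94  0.64]
```

Request:
move_arm([
  [[0,0,0],[0.1,0,-0.1],0],
  [[0,0,0],[0.1,0,-0.1],0],
  [[0,0,0],[0,0.1,0],0],
  [[0,0,0],[0,0,0],0],
  [[0,0,0],[0,0,0],0],
])

```text
time: 13.63
tool_pos: [530.5, -173.7, 215.1]
eef_rot: [0.63, 0.777, -0.001, 0.001]
force: [-34.8, -22.2, 15.3]
grip_width: 15.3
finger_force: 60.2
```

```bash
python3 -c "
from h import *
bd();delta(None,None,None,12.3)"
```

```text
board-frame pos [ 481.3 -282.7  215.1] F [-38.7 -14.3  15.3] M [-3.36  9.02  0.39]
t 13.63 pos [ 530.5 -173.7  215.1] yawy 11.96 tz [ 3.0e-04 -1.8e-03 -1.0e+00] F [-34.8 -22.2  15.3] grip 15.3 60.2
tool shift cm [0. 0. 0.] turn z -0.34 q [-0.19  0.4   0.51  1.86 -0.24  0.94  0.63]
```

Request:
move_arm([
  [[-0.1,0,-0.3],[0,0.1,0.1],0],
  [[-0.1,0,0],[0,0.1,0.05],0],
  [[0,0,0],[0,0,0],0],
  [[0,0,0],[0,0,0],0],
  [[0,0,0],[0,0,0],0],
])

```text
time: 14.05
tool_pos: [530.8, -174.2, 214.8]
eef_rot: [0.628, 0.778, -0.0, -0.001]
force: [-55.0, -18.5, 46.5]
grip_width: 15.4
finger_force: 60.1
```

```bash
python3 -c "
from h import *
bd();delta(None,None,None,12.3)"
```

```text
board-frame pos [ 481.4 -283.3  214.8] F [-57.6  -6.4  46.5] M [-1.73 13.27  0.35]
t 14.05 pos [ 530.8 -174.2  214.8] yawy 12.16 tz [-9.e-04  6.e-04 -1.e+00] F [-55.  -18.5  46.5] grip 15.4 60.1
tool shift cm [0. 0. 0.] turn z -0.14 q [-0.19  0.41  0.51  1.86 -0.24  0.94  0.64]
```

Request:
move_arm([
  [[0,0,-0.15],[0.05,0.05,-0.12],0],
  [[0,0,0],[0,0.05,0],0],
  [[0,0,0],[0,0,0],0],
  [[0,0,0],[0,0,0],0],
  [[0,0,0],[0,0,0],0],
])

```text
time: 14.47
tool_pos: [531.1, -174.0, 214.9]
eef_rot: [0.627, 0.779, -0.001, -0.001]
force: [-51.9, -23.9, 33.6]
grip_width: 15.5
finger_force: 60.1
```

```bash
python3 -c "
from h import *
bd();delta(None,None,None,12.3)
s=env.camera('side')[:,:,::-1]
cv2.imwrite('pics/n3.png',cv2.resize(s[230:330,260:370],(770,700))[:600]);cv2.imwrite('pics/n3.png',cv2.resize(s[235:320,275:360],(595,595),interpolation=cv2.INTER_CUBIC))"
```

```text
board-frame pos [ 481.8 -283.1  214.9] F [-55.8 -12.3  33.6] M [-2.66 12.75  0.23]
t 14.47 pos [ 531.1 -174.   214.9] yawy 12.27 tz [-2.2e-03 -4.0e-04 -1.0e+00] F [-51.9 -23.9  33.6] grip 15.5 60.1
tool shift cm [0. 0. 0.] turn z -0.03 q [-0.19  0.41  0.51  1.86 -0.24  0.94  0.64]
```

View pics/n3.png

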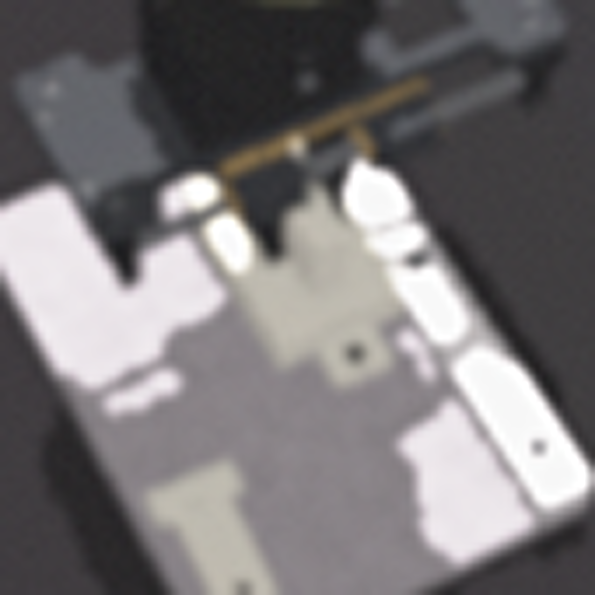

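The side crop shows the holder flat on the board and flush along the fence, with its tab end at (353,352) pointing away from the stop. The tab on the board hasn't moved. I'll check that the push stays steady, then hand in.

Request:
move_arm([
  [[0,0,0],[0,0,0],0],
  [[0,0,0],[0,0,0],0],
  [[0,0,0],[0,0,0],0],
  [[0,0,0],[0,0,0],0],
  [[0,0,0],[0,0,0],0],
  [[0,0,0],[0,0,0],0],
])

```text
time: 15.02
tool_pos: [531.1, -174.0, 214.9]
eef_rot: [0.627, 0.779, -0.001, -0.001]
force: [-51.4, -22.9, 34.1]
grip_width: 15.5
finger_force: 60.1
```

```bash
python3 -c "
from h import *
bd();delta(None,None,None,12.3)"
```

```text
board-frame pos [ 481.8 -283.1  214.9] F [-55.1 -11.4  34.1] M [-2.58 12.8   0.27]
t 15.02 pos [ 531.1 -174.   214.9] yawy 12.27 tz [-2.3e-03 -4.0e-04 -1.0e+00] F [-51.4 -22.9  34.1] grip 15.5 60.1
tool shift cm [0. 0. 0.] turn z -0.03 q [-0.19  0.41  0.51  1.86 -0.24  0.94  0.64]
```

Steady.

```bash
python3 -c "
from workcell import env
print(env.sign_off())"
```

```text
the job is handed in; nothing more can be done
None
```

The holder is flat on the board with its square end against the stop and its tab pointing away; I handed the job in with the arm still holding it (about 35 N down, 55 N towards the fence), square to the fence to within the few tenths of a degree I could measure.

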